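# Close a plaster casting mould

## Task

Take the upper mould half off the sloping rack by its wooden grip and lower it level and gently over the two locating pins of the lower half, big hole over big pin, until it lies flush all round. Then swing the keeper arm over it until it is fully closed. Leave the vases and cups standing where they are.

Things in the scene. Friction and masses are not known exactly. Their poses are not given: they have to be found in the camera images.
- mould_top: upper mould half: white plaster slab 110 (x) by 180 (y) by 25 mm, about 0.55 kg, with two through holes and, mid-top, a wooden grip bar (28 mm along x, 60 along y, 45 high; its top 70 mm above the underside). Origin: centre of the underside; z normal to the slab, out of the grip side. At the start it lies at 27 degrees on the sloping rack, x pointing up the slope
- grip (a point): point in the middle of the wooden grip bar, 51 mm above the slab's underside, axes as the slab's; pinch the bar across its 28 mm (slab x)
- big_hole (a point): centre of the big hole, 25 mm across, at the underside; slab x -28, y -62 mm
- small_hole (a point): centre of the small hole, 17 mm across, at the underside; slab x +28, y +62 mm
- rack: fixed wooden draining rack, 150 by 210 mm, its surface sloping at 27 degrees down towards the robot side (its -x) with a lip 12 mm high along the low edge, the high edge at 101 mm. Origin: centre of its foot on the table; the slope's middle is 70 mm above it
- fixture: fixed casting fixture: aluminium bed plate 160 (x) by 320 (y) by 12 mm; on it the lower mould half, a white plaster block 110 by 180 by 40 mm with two steel locating pins; at y +130 mm a steel post with the keeper arm. Origin: under the block's centre, on the table; the seated slab's x, y point along the fixture's x, y
- seat (a point): centre of the top face of the lower mould half, 52 mm above the table, where the slab's origin must come; axes as the fixture's
- big_pin (a point): foot of the big locating pin (22 mm diameter) on the lower half's top face, at x -28, y -62 mm of the fixture; the pins stand 22 mm high, the upper 8 mm tapered
- small_pin (a point): foot of the small locating pin (14 mm diameter), at x +28, y +62 mm of the fixture; 22 mm high, the upper 8 mm tapered
- keeper (a joint): angle of the keeper, a flat dark steel arm 22 mm wide, 10 mm thick and 78 mm long that swings level on the post: 0 = fully closed against its stop, the arm pointing along fixture -y over the slab (3 mm above a seated slab); grows to 2.1 as it swings open towards fixture -x. It stays where it is left
- keeper_knob (a point): on the black upright round knob (16 mm diameter, 50 mm high) at the arm's free end, 67 mm from the pivot; the point lies 28 mm above the arm's upper face, 118 mm above the table
- keeper_pivot (a point): the vertical swing axis of the keeper, at the arm's lower face, 80 mm above the table
- vase_a: bystander, behind the casting fixture: dark glazed vase, 70 mm across, 112 mm high; origin at the centre of its foot
- vase_b: bystander, between rack and fixture, nearer the robot: dark glazed vase, 70 mm across, 112 mm high; origin at the centre of its foot
- vase_c: bystander, at the left of the table: dark glazed vase, 70 mm across, 112 mm high; origin at the centre of its foot
- cup_a: bystander, behind the rack: pale straight cup, 68 mm across, 85 mm high; origin at the centre of its foot
- cup_b: bystander, at the back of the table: pale straight cup, 68 mm across, 85 mm high; origin at the centre of its foot
- cup_c: bystander, at the right of the table: pale straight cup, 68 mm across, 85 mm high; origin at the centre of its foot
Mind the look-alikes: they are no part of the job. Leave any blue look-alike of the mould_top alone.

How it is judged:
By the outcome, as a careful person would: the job done as asked, in the order asked, and still so for the second after the job is handed in, with the robot touching nothing.
It also fails if it takes over 64 s, if anything falls off the work surface, if the arm or the gripper's body presses on something with over 40 N, if the wrist force passes 120 N, or if a joint passes its speed limit or range.

## Robot

A 7-joint arm with a two-finger parallel gripper is mounted at the origin on the work surface. World frame = base frame: x ahead of the robot, y to its left, z up, the work surface at z = 0. Lengths are in m, angles in rad, forces in N, time in s.
With the tool pointing down it reaches from about 0.425 to 0.825 m from the base axis. Payload 3.6 kg.
Tool frame: the origin (TCP) lies between the finger pads; the fingertips stand 11 mm ahead of it and the grasp point (between the pads) lies 8 mm behind it; z points along the fingers, y is the direction in which the jaws open and shut (so a half turn about z gives the same grasp; the last joint's range is limited). The gripper opens to 93 mm and grips with 3 to 60 N. Pads are 15 mm wide; open, the fingers measure 128 mm over their backs; the gripper's body (75 mm by 188 mm) begins 65 mm behind the grasp point.
Start: joints at [-1.347, 0.615, -0.013, 1.423, 0.008, 1.103, -0.04], TCP at [0.161, 0.63, 0.23] pointing down, gripper open.
Joint ranges: [-3.12, 3.12], [-0.3, 2.06], [-1.34, 1.32], [0.26, 2.42], [-1.36, 4.5], [0.01, 1.98], [-2.84, 2.84]. Speed limits (rad/s): [2.79, 2.79, 3.14, 3.14, 3.14, 3.14, 3.14].

## Interface

Orientations are given as a 3x3 rotation matrix whose columns are the frame's x, y, z axes.
In Python, from plant import status, optics, arm, models gives the robot as it stands.
- The arm moves only by the shell command python3 -m jog 'ROWS' [OPENING] [FORCE]. ROWS is text: rows parted by semicolons, each of 6 numbers parted by spaces: the shift along the world's x, y, z in cm, then the turn, a rotation vector about the world's x, y, z in rad. In form: x y z ax ay az; .... A call has 1 to 20 rows; each row shifts and turns the commanded pose from where the row before left it; what a row does not reach is not made up. A row lasts 1/10 s, in which the tool goes at most 50 mm and 8.59 degrees, less where a joint would pass 70% of its speed; a pose out of reach is approached as far as the arm can. A call is refused whole if a number of a shift passes 5 or a number of a turn 0.15, either way. A call with a gripper value outside its range is refused whole. OPENING is the closure, from -1 (fully open) to 1 (shut), so that 0 is half open, set as the call begins (- or left out, the last holds). The fingers move at their own pace and stop on an object; FORCE is the grip in N (left out, the last holds). Time passes only in rows, so rows that do not move let the fingers close. It gives the time, the measured TCP pose, the force and the opening at its end, in the units of the state.
- status.observe(): the state, without advancing time (a new reading comes with each control period).
- optics.capture(name): name is "scene" or "top" or "wrist"; returns a dict with "image" (384x512x3 uint8, red, green, blue), "mtx" (3x3 intrinsics, pixels), "camera_from_world" (4x4, takes a point from world to camera coordinates). Camera axes: x right, y down, z forward; pixel columns grow to the right and rows downward; lengths in m; the calibration is good to about 2 mm. A picture is of the moment at which its call begins. There is no depth.
- arm.sign_off(): hands the job in, once; it reports no verdict.
Trained networks look in a picture, given as the dict that the camera call returned (one of the last four; its "shot" number tells which), for a name from the list of things; names that differ only in an ending like _2 or _b are one class to them, and where a whole thing is asked for, a point or a joint stands for the part that bears it (a point fixed in the world has none). Each returns a list of dicts, best first, with "score" (0 to 1); they miss things now and then, are a little off and sometimes report something else, mostly with a low value. They report only what shows in the picture. A call takes as long as a camera call. They do not tell look-alikes from the thing itself.
- models.look_for(picture, label): "box" ([left, top, right, bottom] in pixels, round what is visible of it).
The state is a dict: "clock": time; "q": joint angles; "dq": joint speeds; "joint_efforts": joint torques, N m; "position": TCP position; "eef_rot": TCP orientation; "force": force on the tool from outside, world axes, zero at the start; "ft_torque": the same for the moment, N m; "finger_gap": finger opening in m.
Only numpy, scipy, OpenCV 4.12 (cv2) and the standard library are available. Lean on these libraries where they do the work, as an engineer would, in place of code of your own. Each camera call takes 0.05 s, during which the arm holds its last target. There are 200 camera calls.

## Working session

There is one attempt and no reset: what is moved stays moved. The work goes in short steps, Python scripts to look and compute and a shell command to move; the robot and the scene stay as the last step left them, time stands still between calls to the robot, and variables do not carry over. Pictures are saved under pics/ and viewed, about 8 in all and at most 12, crops included, and the job is handed in when it is done.

```bash
mkdir -p pics; ls; cat > h.py <<'E'
import numpy as np, cv2
from plant import status, optics, arm, models
def proj(p,P):
    P=np.atleast_2d(P); c=p["camera_from_world"]; X=P@np.array(c)[:3,:3].T+np.array(c)[:3,3]
    u=X@np.array(p["mtx"]).T; return u[:,:2]/u[:,2:]
def ray(p,uv):
    c=np.array(p["camera_from_world"]);R=c[:3,:3];t=c[:3,3]
    d=R.T@np.linalg.inv(p["mtx"])@np.array([uv[0],uv[1],1.]);return -R.T@t,d/np.linalg.norm(d)
def atz(p,uv,z):
    o,d=ray(p,uv);return o+d*(z-o[2])/d[2]
def save(p,n,box=None,s=1.5):
    im=p["image"][:,:,::-1]
    if box: l,t,r,b=box; im=im[t:b,l:r]
    cv2.imwrite("pics/"+n,cv2.resize(im,None,fx=s,fy=s,interpolation=cv2.INTER_CUBIC))
E
python3 - <<'E'
from h import *
np.set_printoptions(precision=4,suppress=True)
for n in("scene","top"):
    p=optics.capture(n);save(p,n+"0.png")
    print(n,np.array(p["mtx"]),np.array(p["camera_from_world"]))
    for l in("mould_top","grip","big_hole","small_hole","rack","fixture","big_pin","small_pin","keeper","keeper_knob","vase_a","cup_a"):
        print(l,[(np.round(d["box"]).astype(int).tolist(),round(d["score"],2)) for d in models.look_for(p,l)])
s=status.observe();print(s["clock"],s["position"],s["eef_rot"],s["finger_gap"],s["force"])
E
```

```text
pics
scene [[355.8877   0.     257.5391]
 [  0.     355.8877 188.5859]
 [  0.       0.       1.    ]] [[-0.315   0.949   0.0119  0.1818]
 [ 0.701   0.2411 -0.6712 -0.3108]
 [-0.6398 -0.2031 -0.7412  1.6704]
 [ 0.      0.      0.      1.    ]]
mould_top [([168, 170, 227, 197], 0.87), ([188, 130, 226, 163], 0.76), ([299, 156, 354, 187], 0.65)]
grip [([184, 126, 229, 163], 0.81), ([297, 157, 354, 187], 0.8), ([172, 170, 228, 198], 0.71)]
big_hole [([299, 155, 350, 183], 0.84), ([186, 129, 225, 165], 0.79), ([170, 166, 225, 194], 0.68), ([268, 158, 284, 186], 0.58)]
small_hole [([173, 167, 229, 193], 0.88), ([184, 123, 225, 166], 0.57)]
rack [([172, 182, 236, 219], 0.56)]
fixture [([263, 202, 366, 270], 0.89)]
big_pin [([262, 206, 362, 273], 0.93), ([170, 167, 230, 197], 0.3)]
small_pin [([262, 205, 364, 270], 0.66)]
keeper [([339, 206, 356, 238], 0.69)]
keeper_knob [([340, 204, 352, 236], 0.79)]
vase_a [([261, 230, 284, 263], 0.97), ([386, 232, 411, 260], 0.56), ([271, 162, 284, 184], 0.54)]
cup_a [([239, 235, 259, 265], 0.93), ([137, 158, 157, 180], 0.9), ([167, 205, 188, 234], 0.87)]

[... 728 characters left out ...]
]
fixture [([151, 161, 241, 210], 0.58)]
big_pin [([149, 163, 240, 211], 0.97)]
small_pin [([150, 164, 239, 215], 0.72), ([219, 141, 234, 163], 0.7)]
keeper [([157, 177, 172, 207], 0.46), ([290, 170, 350, 212], 0.46), ([104, 187, 128, 203], 0.23)]
keeper_knob [([156, 177, 173, 205], 0.68), ([150, 163, 242, 212], 0.52)]
vase_a [([105, 185, 125, 204], 0.87), ([216, 139, 234, 160], 0.75), ([242, 234, 260, 253], 0.72)]
cup_a [([235, 129, 254, 155], 0.77), ([315, 144, 333, 165], 0.65), ([374, 189, 400, 208], 0.65), ([152, 161, 241, 209], 0.43)]
1.3 [0.1606 0.6298 0.2297] [[-0.969   0.2471 -0.0001]
 [ 0.2471  0.969  -0.    ]
 [ 0.0001 -0.     -1.    ]] 0.09320552810356054 [ 0.4177 -0.2509 -0.6199]
```

View pics/scene0.png

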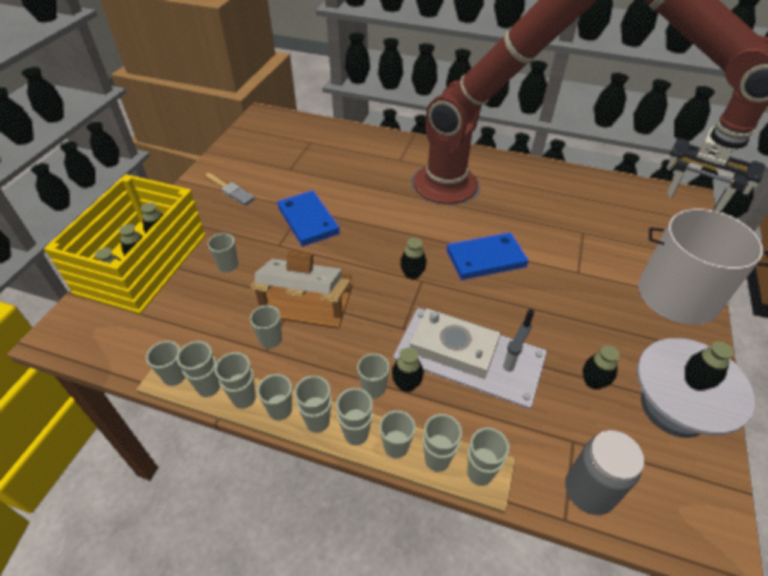

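View pics/top0.png

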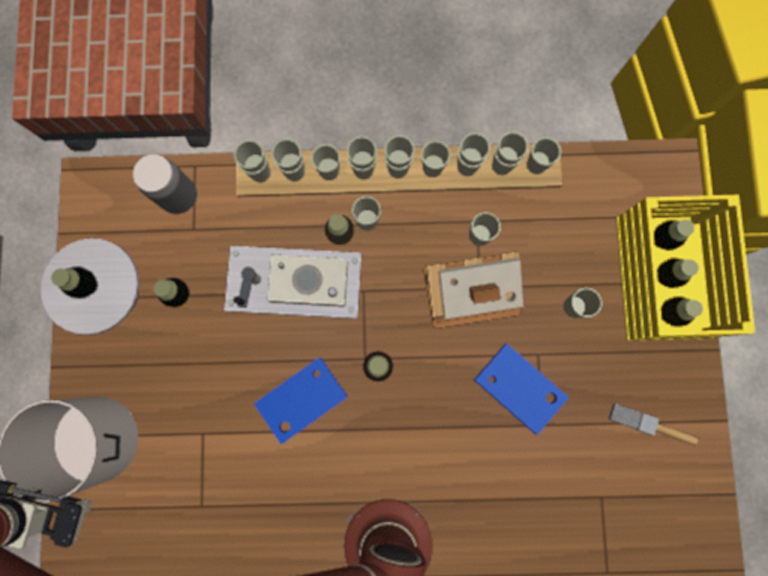

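The white slab with the wooden grip on the rack (top image about 483,292 in the enlarged view) is the mould_top. The two flat blue slabs (300,400) and (521,390) are look-alikes without a grip, so I leave them alone. The fixture is at about (293,282), with its keeper at its left end, opened towards the robot.

```bash
python3 - <<'E'
from h import *
np.set_printoptions(precision=3,suppress=True)
p=optics.capture("top")
f=lambda uv,z:atz(p,np.array(uv)/1.5,z)
print("plate",[f(c,.012) for c in((229,246),(361,253),(357,318),(225,312))])
print("plate ctr",np.mean([f(c,.012) for c in((229,246),(361,253),(357,318),(225,312))],0))
print("rack/slab",f((483,290),.09), "grip",f((485,292),.12))
print("knob",f((250,270),.13),f((240,300),.08))
for n,c,z in(("vase_a",(339,228),.1),("vase_b",(377,366),.1),("vase_c",(165,290),.1),("cup_a",(485,228),.08),("cup_b",(366,211),.08),("cup_c",(586,302),.08),("pot",(75,440),.2)):print(n,f(c,z))
p=optics.capture("wrist");
c=np.array(p["camera_from_world"]);s=status.observe();R=np.array(s["eef_rot"])
print(p["mtx"][0][0],"cam in tool",R.T@(-c[:3,:3].T@c[:3,3]-s["position"]),"\n",c[:3,:3]@R)
save(p,"w0.png")
save(optics.capture("top"),"crop0.png",(140,150,360,225),3.5)
E
```

```text
plate [array([0.703, 0.365, 0.012]), array([0.676, 0.043, 0.012]), array([0.518, 0.056, 0.012]), array([0.541, 0.373, 0.012])]
plate ctr [0.61  0.209 0.012]
rack/slab [ 0.566 -0.233  0.09 ] grip [ 0.557 -0.231  0.12 ]
knob [0.619 0.286 0.13 ] [0.56 0.32 0.08]
vase_a [0.717 0.09  0.1  ]
vase_b [0.402 0.011 0.1  ]
vase_c [0.584 0.485 0.1  ]
cup_a [ 0.712 -0.246  0.08 ]
cup_b [0.761 0.027 0.08 ]
cup_c [ 0.534 -0.465  0.08 ]
pot [0.269 0.62  0.2  ]
288.80940818983964 cam in tool [ 0.069 -0.001 -0.156] 
 [[-0.     1.    -0.   ]
 [-0.968 -0.    -0.25 ]
 [-0.25   0.     0.968]]
```

View pics/crop0.png

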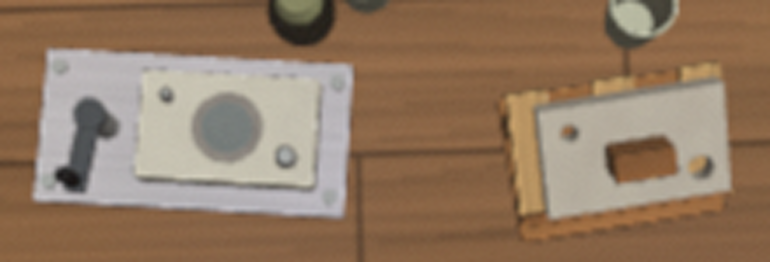

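```bash
python3 -m jog '0 0 5 0 0 0; 0 0 5 0 0 0; 3.4 -3.3 0 0 0 -0.12; 3.4 -3.3 0 0 0 -0.12; 3.4 -3.3 0 0 0 -0.12; 3.4 -3.3 0 0 0 -0.12; 3.4 -3.3 0 0 0 -0.12; 3.4 -3.3 0 0 0 -0.12; 3.4 -3.3 0 0 0 -0.12; 3.4 -3.3 0 0 0 -0.12; 3.4 -3.3 -1 0 0 -0.12; 3.4 -3.3 -1 0 0 -0.12; 3.4 -3.3 -1 0 0 -0.12; 3.4 -3.3 -1 0 0 -0.085; 3.2 -3.3 -1 0 0 0; 0 0 0 0 0 0; 0 0 0 0 0 0'
python3 - <<'E'
from h import *
np.set_printoptions(precision=4,suppress=True)
p=optics.capture("wrist");save(p,"w1.png");np.save("w1.npy",p,allow_pickle=True)
for l in("big_pin","small_pin","keeper_knob","seat","keeper","fixture"):
    print(l,[(np.round(d["box"],1).tolist(),round(d["score"],2)) for d in models.look_for(p,l)])
print(status.observe()["clock"])
E
```

```text
clock: 3.15
position: [0.6011, 0.1994, 0.2791]
eef_rot: [[0.087, 0.996, -0.001], [0.996, -0.087, -0.0], [-0.0, -0.001, -1.0]]
force: [-0.4, 1.3, -0.2]
finger_gap: 0.0931
big_pin [([187.2, 35.9, 321.9, 256.3], 0.79)]
small_pin [([186.6, 34.4, 318.2, 257.2], 0.67), ([188.7, 62.3, 274.4, 101.6], 0.2)]
keeper_knob [([183.7, 62.5, 273.5, 101.9], 0.6)]
seat [([188.2, 38.3, 319.7, 256.6], 0.77)]
keeper [([186.1, 64.3, 277.3, 101.9], 0.88)]
fixture [([184.7, 36.2, 319.1, 255.9], 0.58)]
3.5
```

View pics/w1.png

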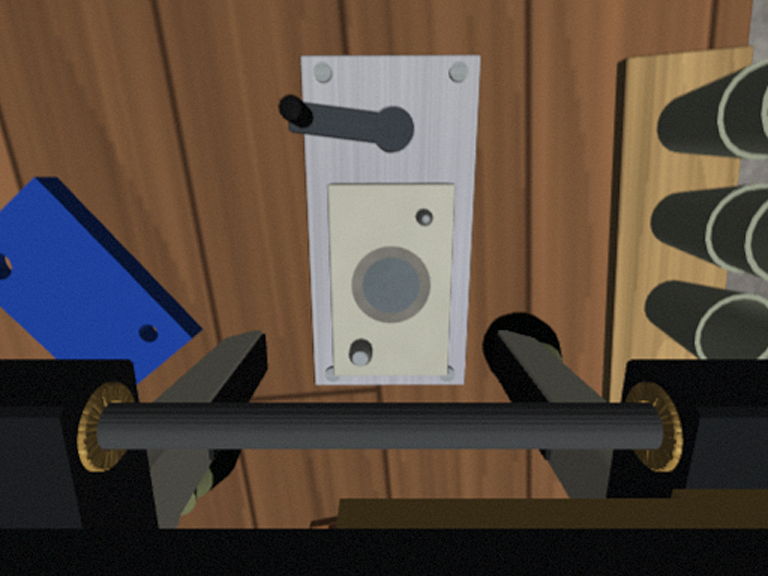

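Fixture seen clearly: block corners near (329,184), (454,184), (449,376), (332,374), the small pin (425,216), the big pin (361,357) and the keeper knob (293,110), with its pivot at about (393,130). These pixels are in the 1.5x image.

```bash
cat >> h.py <<'E'
from scipy.optimize import least_squares
FIX=np.array([[-55,90,52],[55,90,52],[55,-90,52],[-55,-90,52],[-80,160,12],[80,160,12],[80,-160,12],[-80,-160,12]])/1e3
def fitfix(p,uv,win=4,x0=(.61,.21,-.085)):
    g=cv2.cvtColor(p["image"],cv2.COLOR_RGB2GRAY)
    c=cv2.cornerSubPix(g,np.float32(uv).reshape(-1,1,2),(win,win),(-1,-1),(3,50,.01)).reshape(-1,2)
    def pts(v): 
        a=v[2];return FIX@np.array([[np.cos(a),-np.sin(a),0],[np.sin(a),np.cos(a),0],[0,0,1]]).T+[v[0],v[1],0]
    r=least_squares(lambda v:(proj(p,pts(v))-c).ravel(),x0,loss="soft_l1")
    return r.x,(proj(p,pts(r.x))-c),c
E
python3 - <<'E'
from h import *
np.set_printoptions(precision=4,suppress=True)
p=np.load("w1.npy",allow_pickle=True).item()
uv=np.array([(329,184),(454,184),(449,376),(332,374),(302,56),(480,56),(464,384),(316,384)])/1.5-.17
x,r,c=fitfix(p,uv);print("wrist",x,"\n",r)
print("knob top",atz(p,np.array([292,106])/1.5,.14),"piv",atz(p,np.array([393,129])/1.5,.09))
t=optics.capture("top")
k=lambda a:np.array([140,150])+np.array(a)/3.5
uv=[k(a) for a in((139,70),(320,80),(312,187),(136,178),(48,50),(353,64),(345,217),(34,200))]
# order: FIX order is (-x,+y),(+x,+y),(+x,-y),(-x,-y)
uv=[uv[i] for i in(3,0,1,2,7,4,5,6)]
x,r,c=fitfix(t,uv,3);print("top",x,"\n",r)
E
python3 -m jog '-0.5 -5 0 0 0 0.05; -0.5 -5 0 0 0 0.05; -0.5 -5 0 0 0 0.05; -0.5 -5 0 0 0 0.05; -0.5 -5 0 0 0 0; -0.5 -5 0 0 0 0; -0.5 -5 0 0 0 0; -0.5 -5 0 0 0 0;0 0 0 0 0 0; 0 0 0 0 0 0'
python3 - <<'E'
from h import *
p=optics.capture("wrist");save(p,"w2.png");np.save("w2.npy",p,allow_pickle=True)
E
```

```text
wrist [ 0.6086  0.177  -0.0837] 
 [[-0.6724 -4.3761]
 [ 0.7667 -4.3952]
 [-0.9064 -3.2274]
 [ 0.6707 -1.729 ]
 [ 0.6151 27.9581]
 [-0.6208 28.0238]
 [-0.2593 20.1667]
 [ 0.3414 20.0938]]
knob top [0.5554 0.316  0.14  ] piv [0.6198 0.3016 0.09  ]
top [ 0.6091  0.1819 -0.0775] 
 [[-4.3284 -0.5738]
 [-2.7146 -0.5152]
 [-3.9273 -1.5162]
 [-3.8705 -0.2038]
 [ 7.2557  0.4845]
 [ 6.2985  0.7187]
 [ 8.4416  0.419 ]
 [ 8.3326  0.8135]]
clock: 4.55
position: [0.5604, -0.1985, 0.2798]
eef_rot: [[-0.113, 0.994, 0.0], [0.994, 0.113, 0.0], [0.0, 0.0, -1.0]]
force: [-0.3, 1.6, -0.2]
finger_gap: 0.093
```

View pics/w2.png

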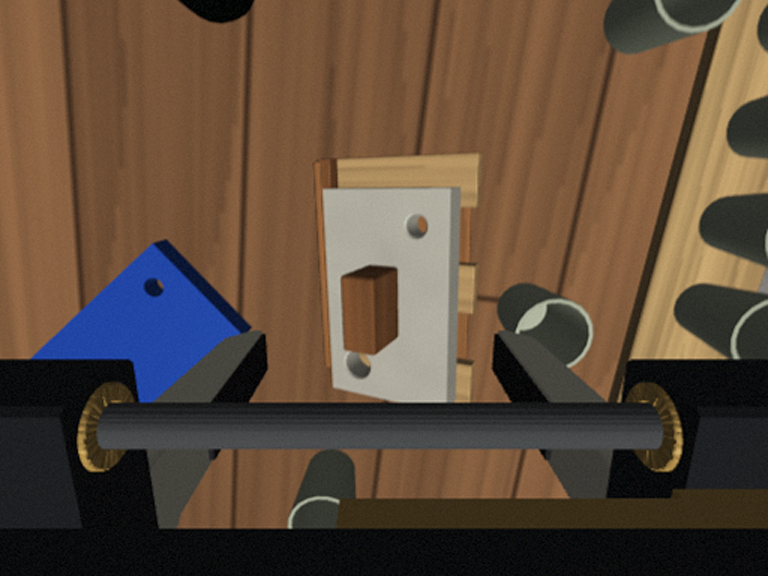

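The rack slab with its grip is at (323..460,187..402). The grip's top face is at (342..374,268..353), the small hole at (416,226) and the big hole at (359,363). The plate sits off-centre in y, so I refit with that offset free and fit the slab pose.

```bash
cat >> h.py <<'E'
from scipy.spatial.transform import Rotation as Ro
def sub(p,uv,win=3):
    g=cv2.cvtColor(p["image"],cv2.COLOR_RGB2GRAY)
    return cv2.cornerSubPix(g,np.float32(uv).reshape(-1,1,2),(win,win),(-1,-1),(3,50,.01)).reshape(-1,2)
def fitfix2(p,c):
    def pts(v):
        P=FIX.copy();P[4:,1]+=v[3];return P@Ro.from_euler("z",v[2]).as_matrix().T+[v[0],v[1],0]
    r=least_squares(lambda v:(proj(p,pts(v))-c).ravel(),(.61,.18,-.085,.05),loss="soft_l1",f_scale=.5)
    return r.x,proj(p,pts(r.x))-c
SLAB=np.array([[-55,90,25],[55,90,25],[-55,-90,25],[-14,30,70],[14,30,70],[14,-30,70],[-14,-30,70],[28,62,25],[-28,-62,25]])/1e3
def slabR(yaw,tilt): return (Ro.from_euler("z",yaw)*Ro.from_euler("y",-tilt)).as_matrix()
def fitslab(p,c,fixtilt=True):
    P=lambda v:SLAB@slabR(v[3],np.radians(27) if fixtilt else v[4]).T+v[:3]
    r=least_squares(lambda v:(proj(p,P(v))-c).ravel(),[.56,-.23,.08,.11]+([] if fixtilt else [.47]),loss="soft_l1",f_scale=.5)
    return r.x,proj(p,P(r.x))-c
E
python3 - <<'E'
from h import *
np.set_printoptions(precision=4,suppress=True)
p=np.load("w1.npy",allow_pickle=True).item()
uv=np.array([(329,184),(454,184),(449,376),(332,374),(302,56),(480,56),(464,384),(316,384)])/1.5-.17
x,r=fitfix2(p,sub(p,uv,4));print("wrist",x,"\n",r.round(1).tolist())
a=x[2];R=Ro.from_euler("z",a).as_matrix()
print("pins pred",proj(p,(np.array([[28,62,74],[-28,-62,74]])/1e3)@R.T+[x[0],x[1],0])*1.5)
piv=R@[0,.13,0]+[x[0],x[1],0];print("piv",piv)
for z,q in((.14,(292,106)),):
    k=atz(p,np.array(q)/1.5,z);d=R.T@(k-piv);print("knob",k,np.hypot(d[0],d[1]),"ang",np.arctan2(-d[0],-d[1]))
t=optics.capture("top")
k=lambda a:np.array([140,150])+np.array(a)/3.5
uv=[k(a) for a in((139,70),(320,80),(312,187),(136,178),(48,50),(353,64),(345,217),(34,200))]
uv=[uv[i] for i in(3,0,1,2,7,4,5,6)]
x,r=fitfix2(t,sub(t,uv,3));print("top",x,"\n",r.round(1).tolist())
p=np.load("w2.npy",allow_pickle=True).item()
uv=np.array([(323,189),(450,187),(333,386),(342,277),(372,268),(374,353),(343,347),(416,226),(359,363)])/1.5-.17
c=np.vstack([sub(p,uv[:7],3),uv[7:]])
for m in(True,False):
    x,r=fitslab(p,c,m);print("slab",x,"\n",r.round(1).tolist());
    R=slabR(x[3],np.radians(27));print("grip",x[:3]+R@[0,0,.051],"R\n",R)
k=lambda a:np.array([140,150])+np.array(a)/3.5
E
```

```text
wrist [ 0.6081  0.1719 -0.0842  0.0399] 
 [[-0.6, -0.3], [0.6, -0.2], [-1.1, 0.1], [0.7, 1.5], [-0.6, -0.3], [0.8, -0.2], [0.6, 0.8], [-0.6, 0.7]]
pins pred [[425.045  218.7331]
 [359.3464 358.2922]]
piv [0.6191 0.3014 0.    ]
knob [0.5554 0.316  0.14  ] 0.06536048697467714 ang 1.7115118737485704
top [ 0.608   0.1685 -0.079   0.0431] 
 [[-0.0, 0.2], [0.7, -0.8], [-0.5, -1.0], [-0.0, 0.0], [-0.2, 0.6], [-0.2, -0.2], [0.3, 0.1], [0.1, 0.5]]
slab [ 0.5784 -0.2259  0.0663  0.1339] 
 [[0.4, 0.2], [0.0, -0.1], [0.7, -1.0], [-0.8, -1.8], [2.9, 8.0], [0.1, 0.5], [-0.1, 1.5], [-0.5, -0.4], [-1.0, -0.3]]
grip [ 0.5555 -0.229   0.1118] R
 [[ 0.883  -0.1335 -0.4499]
 [ 0.119   0.991  -0.0606]
 [ 0.454  -0.      0.891 ]]
slab [ 0.5782 -0.226   0.066   0.133   0.4648] 
 [[0.3, 0.2], [0.0, -0.1], [0.4, -1.0], [-0.7, -1.8], [3.1, 8.0], [0.2, 0.4], [-0.1, 1.5], [-0.5, -0.4], [-1.2, -0.3]]
grip [ 0.5552 -0.2291  0.1115] R
 [[ 0.8831 -0.1326 -0.45  ]
 [ 0.1181  0.9912 -0.0602]
 [ 0.454  -0.      0.891 ]]
```

```bash
python3 -m jog '-1.15 -0.9 -2.15 0.0157 -0.1167 0.005; -1.15 -0.9 -2.15 0.0157 -0.1167 0.005; -1.15 -0.9 -2.15 0.0157 -0.1167 0.005; -1.15 -0.9 -2.15 0.0157 -0.1167 0.005; 0 0 0 0 0 0; 0 0 0 0 0 0; 0 0 0 0 0 0' -1
python3 - <<'E'
from h import *
np.set_printoptions(precision=4,suppress=True)
p=optics.capture("wrist");save(p,"w3.png");np.save("w3.npy",p,allow_pickle=True)
R=slabR(.1335,np.radians(27));Rt=np.c_[R[:,1],R[:,0],-R[:,2]];s=status.observe()
print("rot err",Ro.from_matrix(Rt@np.array(s["eef_rot"]).T).as_rotvec(),"to go cm",100*(np.array([.5591,-.2285,.1047])-s["position"]))
print((proj(p,SLAB@R.T+[.5784,-.2259,.0663])*1.5).round(0).tolist())
E
```

```text
clock: 5.35
position: [0.5228, -0.2272, 0.2006]
eef_rot: [[-0.145, 0.894, 0.424], [0.989, 0.128, 0.07], [0.008, 0.43, -0.903]]
force: [0.1, 0.4, 0.3]
finger_gap: 0.0926
rot err [-0.0042 -0.0278 -0.0129] to go cm [ 3.6158 -0.1453 -9.5887]
[[277.0, 153.0], [457.0, 154.0], [289.0, 417.0], [336.0, 264.0], [388.0, 264.0], [386.0, 367.0], [338.0, 366.0], [411.0, 201.0], [326.0, 382.0]]
```

View pics/w3.png

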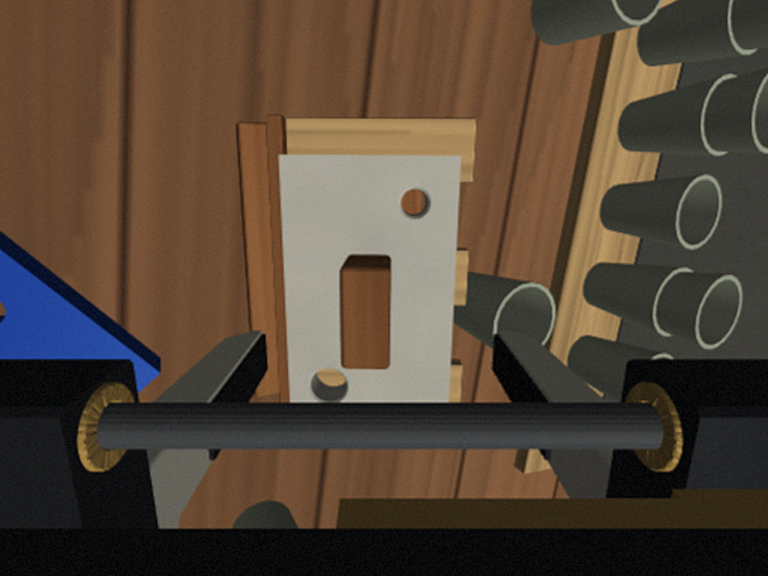

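The view is square to the slab, with the grip top at (341..391,265..368) and the slab's upper corners at (279,155) and (461,155). That is about 2 mm towards +x from my prediction, so I refit here.

```bash
python3 - <<'E'
from h import *
np.set_printoptions(precision=4,suppress=True)
p=np.load("w3.npy",allow_pickle=True).item()
I=[0,1,3,4,5,6,7,8]
uv=np.array([(279,155),(461,155),(341,265),(391,265),(389,368),(342,367),(415,202),(329,383)])/1.5-.17
c=np.vstack([sub(p,uv[:2],3),uv[2:]])
S=SLAB[I];P=lambda v:S@slabR(v[3],v[4]).T+v[:3]
for w in(1,0):
    f=lambda v:np.r_[(proj(p,P(v))-c).ravel(),(v[4]-np.radians(27))*300, w*300*(v[2]-.0663)]
    v=least_squares(f,[.578,-.226,.066,.13,.47],loss="soft_l1",f_scale=.5).x
    print(v,(proj(p,P(v))-c).round(1).tolist())
    R=slabR(v[3],v[4]);Rt=np.c_[R[:,1],R[:,0],-R[:,2]];s=status.observe()
    print("rot err",Ro.from_matrix(Rt@np.array(s["eef_rot"]).T).as_rotvec(),"to go cm",100*(v[:3]+R@[0,0,.043]-s["position"]),"back dir",R[:,2])
E
```

```text
[ 0.58   -0.226   0.0672  0.1337  0.471 ] [[0.6, 0.3], [0.1, 0.0], [-0.9, -0.3], [0.2, 0.1], [0.6, 0.0], [-0.5, 0.1], [-0.4, -0.2], [0.1, -0.1]]
rot err [-0.0043 -0.0276 -0.0127] to go cm [ 3.767  -0.1558 -9.5031] back dir [-0.4497 -0.0605  0.8911]
[ 0.5799 -0.226   0.0674  0.1337  0.471 ] [[0.6, 0.2], [0.1, -0.0], [-0.9, -0.3], [0.2, 0.1], [0.6, 0.0], [-0.5, 0.1], [-0.3, -0.2], [0.1, -0.1]]
rot err [-0.0043 -0.0276 -0.0127] to go cm [ 3.7608 -0.1538 -9.4898] back dir [-0.4497 -0.0605  0.8911]
```

```bash
python3 -m jog '-0.5 -0.4 0 -0.002 -0.014 -0.006; -0.5 -0.4 0 -0.002 -0.014 -0.006; 1.2 0.16 -2.37 0 0 0; 1.2 0.16 -2.37 0 0 0; 0 0 0 0 0 0; 0 0 0 0 0 0'
python3 - <<'E'
from h import *
np.set_printoptions(precision=4,suppress=True)
v=[.5798,-.226,.0671,.1337,.471]
R=slabR(v[3],v[4]);Rt=np.c_[R[:,1],R[:,0],-R[:,2]];s=status.observe()
d=v[:3]+R@[0,0,.043]-s["position"]
print("rot err",Ro.from_matrix(Rt@np.array(s["eef_rot"]).T).as_rotvec(),"to go cm",100*d,"in slab",100*R.T@d)
E
```

```text
clock: 6.0
position: [0.5355, -0.2325, 0.1523]
eef_rot: [[-0.132, 0.884, 0.448], [0.991, 0.117, 0.061], [0.002, 0.453, -0.892]]
force: [0.7, -0.3, 1.1]
finger_gap: 0.0929
rot err [-0.0015 -0.0015  0.0012] to go cm [ 2.4967  0.3868 -4.6875] in slab [ 0.1239  0.0505 -5.3233]
```

```bash
python3 -m jog '0.62 0.1 -1.17 0 0 0; 0.62 0.1 -1.17 0 0 0; 0.62 0.1 -1.17 0 0 0; 0.62 0.08 -1.17 0 0 0; 0 0 0 0 0 0' ; python3 -m jog '0 0 0 0 0 0; 0 0 0 0 0 0; 0 0 0 0 0 0; 0 0 0 0 0 0; 0 0 0 0 0 0; 0 0 0 0 0 0; 0 0 0 0 0 0; 0 0 0 0 0 0' 1 35
```

```text
clock: 6.5
position: [0.5598, -0.2296, 0.1054]
eef_rot: [[-0.13, 0.884, 0.449], [0.991, 0.115, 0.06], [0.002, 0.453, -0.892]]
force: [-0.2, 0.6, -0.3]
finger_gap: 0.0931
clock: 7.3
position: [0.5589, -0.2301, 0.105]
eef_rot: [[-0.129, 0.885, 0.448], [0.992, 0.114, 0.06], [0.002, 0.452, -0.892]]
force: [0.5, -0.8, 0.5]
finger_gap: 0.0338
```

```bash
python3 -m jog '0 0 0 0 0 0; 0 0 0 0 0 0; 0 0 0 0 0 0; 0 0 0 0 0 0; 0 0 0 0 0 0'
```

```text
clock: 7.8
position: [0.56, -0.2299, 0.1055]
eef_rot: [[-0.129, 0.884, 0.45], [0.992, 0.115, 0.06], [0.001, 0.454, -0.891]]
force: [5.2, -0.4, -0.1]
finger_gap: 0.0279
```

```bash
python3 -m jog '-0.25 -0.03 0.5 0 0 0; -0.5 -0.06 1 0 0 0; -0.9 -0.12 1.78 0 0 0; -0.9 -0.12 1.78 0 0 0; -0.9 -0.12 1.78 0 0 0; -0.7 -0.1 1.4 0 0 0; 0 0 0.5 0 0 0; 0 0 0 0 0 0'
python3 - <<'E'
from h import *
np.set_printoptions(precision=4,suppress=True)
p=optics.capture("wrist");save(p,"w4.png");np.save("w4.npy",p,allow_pickle=True)
s=status.observe();Rt=np.array(s["eef_rot"]);R=np.c_[Rt[:,1],Rt[:,0],-Rt[:,2]]
o=s["position"]-R@[0,0,.043];print(s["ft_torque"],(proj(p,SLAB@R.T+o)*1.5).round(0).tolist())
E
```

```text
clock: 8.6
position: [0.5162, -0.2354, 0.1916]
eef_rot: [[-0.128, 0.886, 0.446], [0.992, 0.113, 0.06], [0.003, 0.45, -0.893]]
force: [0.8, -0.1, -5.2]
finger_gap: 0.0276
[-0.2071  1.0421 -0.014 ] [[233.0, 118.0], [525.0, 117.0], [265.0, 517.0], [334.0, 305.0], [424.0, 305.0], [420.0, 471.0], [339.0, 471.0], [451.0, 194.0], [319.0, 467.0]]
```

View pics/w4.png

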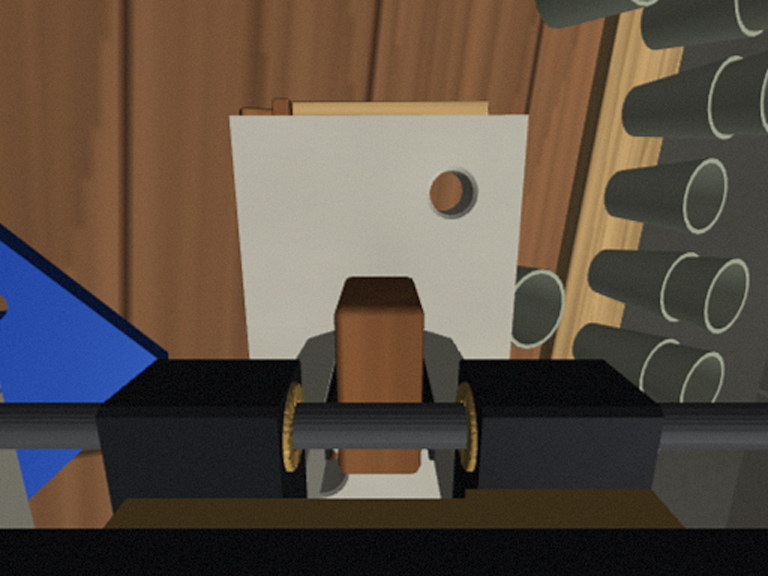

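Slab in hand and hanging square: corners (230,115) and (527,115), small hole (453,193). I fit its pose in the hand.

```bash
python3 - <<'E'
from h import *
np.set_printoptions(precision=4,suppress=True)
p=np.load("w4.npy",allow_pickle=True).item()
s=status.observe();Rt=np.array(s["eef_rot"]);R0=np.c_[Rt[:,1],Rt[:,0],-Rt[:,2]];tcp=np.array(s["position"])
uv=np.array([(230,115),(527,115),(453,193),(339,472),(420,472)])/1.5-.17
uv[:2]=sub(p,uv[:2],3);print(uv*1.5)
S=np.array([[-55,90,25],[55,90,25],[28,62,25],[-14,-30,70],[14,-30,70],[-55,-20,25],[55,-20,25]])/1e3
eL=np.array([249,357])/1.5-.17;eR=np.array([510,357])/1.5-.17
def f(v,full=False):
    R=R0@Ro.from_rotvec([v[3],v[5],v[4]]).as_matrix();o=tcp+R0@(v[:3]-[0,0,.043])
    q=proj(p,S@R.T+o);r=(q[:5]-uv).ravel()
    def dl(a,b,e): d=(b-a)/np.linalg.norm(b-a);n=e-a;return d[0]*n[1]-d[1]*n[0]
    r=np.r_[r,dl(q[0],q[5],eL),dl(q[1],q[6],eR)]
    return r if full else np.r_[r,v[3]*100,v[5]*300,v[2]*100]
r=least_squares(f,np.zeros(6),loss="soft_l1",f_scale=.5)
print("slab in hand dx dy dz rx rz ry",r.x,"res",f(r.x,1).round(1))
E
```

```text
[[228.6422 115.024 ]
 [527.4847 114.2474]
 [452.745  192.745 ]
 [338.745  471.745 ]
 [419.745  471.745 ]]
slab in hand dx dy dz rx rz ry [-0.      0.0009  0.0018  0.0018  0.0001 -0.0001] res [ 1.7 -0.3 -0.2  0.  -0.9 -0.8 -0.2  0.4  0.4  0.4  1.5 -1.3]
```

```bash
python3 - <<'E'
from h import *
p=np.load("w1.npy",allow_pickle=True).item();save(p,"w1c.png",(180,50,320,200),4)
E
python3 -m jog '1.5 1.5 1.5 -0.015 0.1 -0.03; 1.5 2.5 1.5 -0.015 0.11 -0.04; 1.5 3.5 1.5 -0.01 0.12 -0.05; 1 3.5 1.5 -0.005 0.12 -0.05; 0.5 4 0.5 0 0.018 -0.04; 0 4 0 0 0 0; 0 4 0 0 0 0; 0.5 4 0 0 0 0; 0.5 3 0 0 0 0; 0.5 2 0 0 0 0; 0 0 0 0 0 0; 0 0 0 0 0 0'
```

```text
clock: 9.85
position: [0.5835, 0.0706, 0.2426]
eef_rot: [[0.045, 0.996, 0.076], [0.999, -0.045, 0.002], [0.006, 0.076, -0.997]]
force: [-0.3, -0.2, -4.7]
finger_gap: 0.0281
```

View pics/w1c.png

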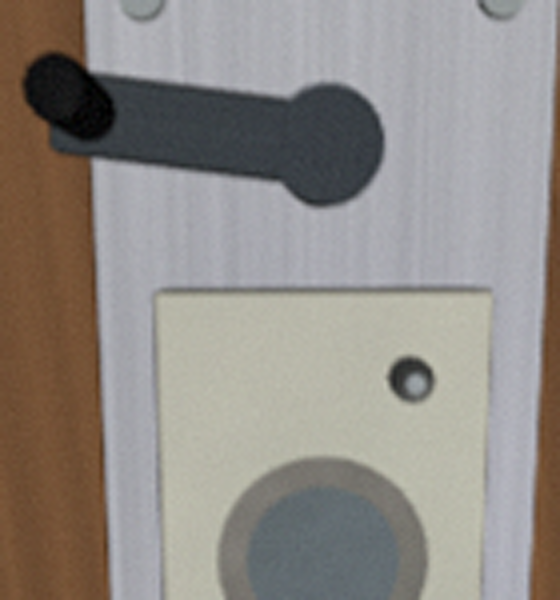

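The pin, corner and pivot pixels agree with the wrist fit. Now I level the slab and go above the seat.

```bash
cat >> h.py <<'E'
def togo(t,yaw):
    a=yaw;R=Ro.from_euler("z",a).as_matrix();Rt=np.c_[R[:,1],R[:,0],-R[:,2]];s=status.observe()
    print("pos cm",(100*(np.array(t)-s["position"])).round(3),"rot",Ro.from_matrix(Rt@np.array(s["eef_rot"]).T).as_rotvec().round(4),"F",np.round(s["force"],1),"T",np.round(s["ft_torque"],2),"gap",round(s["finger_gap"],4),"t",s["clock"])
E
python3 -c "
from h import *
togo([.6081,.1708,.150],-.0835)"
```

```text
pos cm [ 2.456 10.024 -9.261] rot [-0.001   0.0766 -0.0387] F [-0.3 -0.2 -4.7] T [-0.23  0.28  0.01] gap 0.0281 t 9.85
```

```bash
python3 -m jog '0.5 2 0 0 0.02 -0.01; 0.5 2 0 0 0.02 -0.01; 0.5 2 -1 0 0.02 -0.01; 0.5 2 -2 0 0.0166 -0.0087; 0.456 2 -2 0 0 0; 0 0 -2 0 0 0; 0 0 -1 0 0 0; 0 0 -0.5 0 0 0; 0 0 0 0 0 0; 0 0 0 0 0 0'
python3 - <<'E'
from h import *
togo([.6081,.1708,.150],-.0835)
p=optics.capture("wrist");np.save("w5.npy",p,allow_pickle=True)
save(p,"w5.png",(140,40,400,300),2.2)
E
```

```text
clock: 10.85
position: [0.6097, 0.1688, 0.1605]
eef_rot: [[0.087, 0.996, 0.006], [0.996, -0.087, 0.002], [0.002, 0.005, -1.0]]
force: [-0.0, 0.3, -3.8]
finger_gap: 0.0283
pos cm [-0.164  0.198 -1.053] rot [-0.0016  0.0055  0.0036] F [-0.   0.3 -3.8] T [-0.14  0.09 -0.  ] gap 0.0283 t 10.85
```

View pics/w5.png

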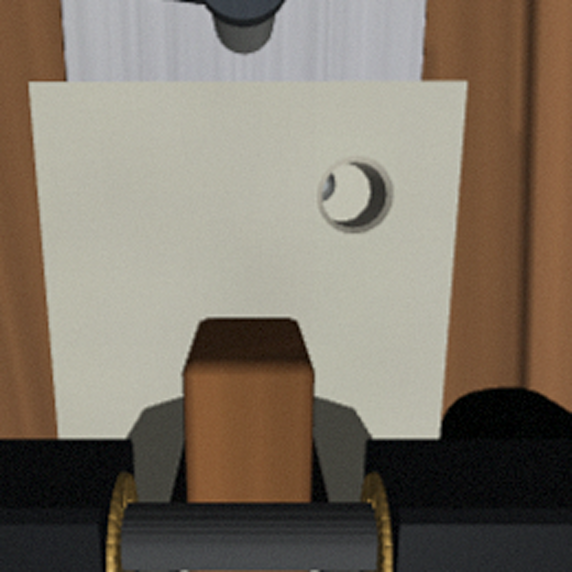

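```bash
python3 - <<'E'
from h import *
np.set_printoptions(precision=2,suppress=True)
p=np.load("w5.npy",allow_pickle=True).item();s=status.observe()
fx=np.array([.6081,.1719,0]);R=Ro.from_euler("z",-.0842).as_matrix()
crop=lambda P:(proj(p,P)-[140,40])*2.2
th=np.linspace(0,2*np.pi,8,endpoint=False);ring=lambda r:np.c_[r*np.cos(th),r*np.sin(th),0*th]
for r,z in((.0045,.074),(.007,.066),(.007,.052)): print("pin",z,crop((np.array([.028,.062,z])+ring(r))@R.T+fx).round(0).tolist())
Rt=np.array(s["eef_rot"]);Rs=np.c_[Rt[:,1],Rt[:,0],-Rt[:,2]];o=s["position"]+Rs@[0,.0009,-.0412]
for z in(.025,0):print("hole",z,crop((np.array([.028,.062,z])+ring(.0085))@Rs.T+o).round(0).tolist())
print("slab corners",crop(np.array([[-.055,.09,.025],[.055,.09,.025]])@Rs.T+o))
print("post",crop(np.array([[0,.13,.09],[0,.13,.08]])@R.T+fx))
E
```

```text
pin 0.074 [[330.0, 182.0], [326.0, 173.0], [318.0, 170.0], [309.0, 174.0], [305.0, 182.0], [309.0, 191.0], [317.0, 195.0], [326.0, 191.0]]
pin 0.066 [[333.0, 182.0], [328.0, 169.0], [316.0, 163.0], [302.0, 169.0], [297.0, 182.0], [302.0, 195.0], [315.0, 201.0], [328.0, 195.0]]
pin 0.052 [[329.0, 182.0], [324.0, 169.0], [312.0, 164.0], [299.0, 169.0], [294.0, 182.0], [299.0, 194.0], [311.0, 199.0], [323.0, 194.0]]
hole 0.025 [[387.0, 193.0], [379.0, 169.0], [356.0, 159.0], [333.0, 169.0], [323.0, 193.0], [331.0, 216.0], [354.0, 225.0], [377.0, 216.0]]
hole 0 [[370.0, 190.0], [362.0, 169.0], [343.0, 161.0], [322.0, 169.0], [313.0, 190.0], [321.0, 210.0], [341.0, 219.0], [361.0, 210.0]]
slab corners [[ 31.1   79.3 ]
 [466.64  78.95]]
post [[240.5  -35.48]
 [240.73 -25.99]]
```

```bash
python3 -m jog '-0.1 0.18 -1 -0.0016 0.0055 0.0036; -0.06 0 -1 0 0 0; 0 0 -1 0 0 0; 0 0 -0.7 0 0 0; 0 0 0 0 0 0; 0 0 0 0 0 0'
python3 - <<'E'
from h import *
togo([.6081,.1706,.123],-.0838)
p=optics.capture("wrist");np.save("w6.npy",p,allow_pickle=True)
s=status.observe()
fx=np.array([.6081,.1719,0]);R=Ro.from_euler("z",-.0842).as_matrix()
q=proj(p,np.array([[.028,.062,.074]])@R.T+fx)[0];print("pin tip pred",q)
l,t=(q-26).astype(int);print(l,t);save(p,"w6.png",(l,t,l+60,t+52),10)
E
```

```text
clock: 11.5
position: [0.6074, 0.1716, 0.1221]
eef_rot: [[0.082, 0.997, -0.002], [0.997, -0.082, -0.0], [-0.001, -0.002, -1.0]]
force: [-0.2, 0.8, -3.9]
finger_gap: 0.0279
pos cm [ 0.073 -0.101  0.086] rot [ 0.0004 -0.0022 -0.0019] F [-0.2  0.8 -3.9] T [-0.04 -0.02 -0.  ] gap 0.0279 t 11.5
pin tip pred [295.15817971 127.53556777]
269 101
```

View pics/w6.png

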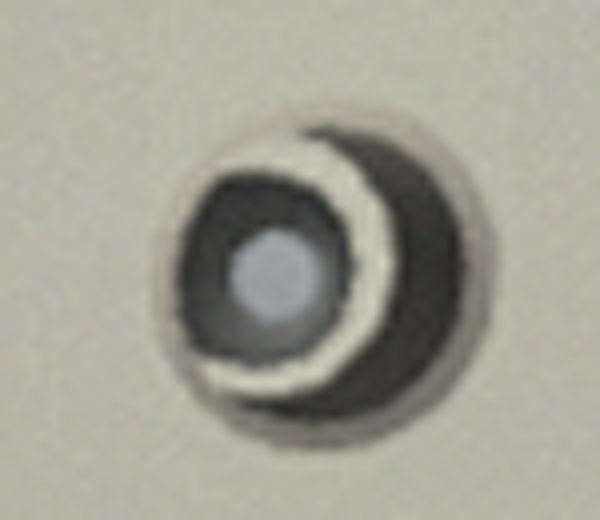

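Through the small hole the pin tip is at crop (275,276) and the hole's upper rim is centred at (325,277). I work out the offset.

```bash
python3 - <<'E'
from h import *
np.set_printoptions(precision=4,suppress=True)
p=np.load("w6.npy",allow_pickle=True).item();s=status.observe();z=s["position"][2]
px=lambda a:np.array([269,101])+(np.array(a)+.5)/10-.5
pin=atz(p,px((275,276)),.074)
for dz in(.0412,.043): 
    h=atz(p,px((325,277)),z-dz+.025);print("hole",h,"pin",pin,"move cm",100*(pin-h)[:2])
# bottom rim right edge
b=atz(p,px((398,262)),z-.0415);print("bottom rim +x edge ->centre",b-Ro.from_euler("z",-.083).as_matrix()@[.0085,0,0])
# predicted hole from kinematics
Rt=np.array(s["eef_rot"]);Rs=np.c_[Rt[:,1],Rt[:,0],-Rt[:,2]];print("kin hole",s["position"]+Rs@[.028,.0622,-.0412])
togo([.6081,.1706,.123],-.0838)
c=sub(p,(np.array([[29,82],[468,82]])/2.2+[140,40]),6);print(c,proj(p,(np.array([[-.055,.0902,-.0162],[.055,.0902,-.0162]])@Rs.T+s["position"])))
E
```

```text
hole [0.6402 0.232  0.1064] pin [0.6418 0.2309 0.074 ] move cm [ 0.1643 -0.1173]
hole [0.6404 0.232  0.1046] pin [0.6418 0.2309 0.074 ] move cm [ 0.1361 -0.1088]
bottom rim +x edge ->centre [0.6405 0.2321 0.0811]
kin hole [0.6406 0.2314 0.0814]
pos cm [ 0.044 -0.107  0.038] rot [ 0.0001 -0.0013 -0.0019] F [ 0.8  0.6 -5.1] T [-0.11  0.06 -0.05] gap 0.0278 t 11.55
[[152.47    76.74  ]
 [350.4912  76.6079]] [[154.7087  77.8226]
 [352.6743  77.7524]]
```

```bash
python3 -m jog '0.14 -0.11 0 0 -0.0013 -0.0019; 0 0 -0.2 0 0 0; 0 0 -0.2 0 0 0; 0 0 -0.2 0 0 0; 0 0 -0.2 0 0 0; 0 0 -0.2 0 0 0; 0 0 -0.2 0 0 0; 0 0 0 0 0 0'
python3 - <<'E'
from h import *
togo([.6092,.1699,.0934],-.0838)
p=optics.capture("wrist");np.save("w7.npy",p,allow_pickle=True)
E
```

```text
clock: 12.35
position: [0.6084, 0.1706, 0.11]
eef_rot: [[0.084, 0.996, -0.002], [0.997, -0.084, -0.0], [-0.0, -0.002, -1.0]]
force: [0.4, -0.2, -4.6]
finger_gap: 0.028
pos cm [ 0.079 -0.07  -1.658] rot [ 0.0002 -0.0016 -0.0001] F [ 0.4 -0.2 -4.6] T [-0.08  0.1  -0.  ] gap 0.028 t 12.35
```

```bash
python3 -m jog '0 0 -0.2 0 0 0; 0 0 -0.2 0 0 0; 0 0 -0.2 0 0 0; 0 0 0 0 0 0'; python3 -c "
from h import *
togo([.6088,.1702,.0934],-.0838)"; python3 -m jog '0 0 -0.2 0 0 0; 0 0 -0.2 0 0 0; 0 0 0 0 0 0'; python3 -c "
from h import *
togo([.6088,.1702,.0934],-.0838)"
```

```text
clock: 12.8
position: [0.6084, 0.1706, 0.104]
eef_rot: [[0.084, 0.997, -0.002], [0.997, -0.084, -0.0], [-0.0, -0.002, -1.0]]
force: [-0.5, 0.9, -4.2]
finger_gap: 0.0278
pos cm [ 0.041 -0.041 -1.057] rot [ 0.0003 -0.0016 -0.0002] F [-0.5  0.9 -4.2] T [-0.04  0.06  0.  ] gap 0.0278 t 12.8
clock: 13.1
position: [0.6084, 0.1706, 0.1]
eef_rot: [[0.084, 0.997, -0.002], [0.997, -0.084, -0.0], [-0.0, -0.001, -1.0]]
force: [0.7, 0.1, -5.5]
finger_gap: 0.0275
pos cm [ 0.039 -0.041 -0.663] rot [ 0.0002 -0.0015 -0.0001] F [ 0.7  0.1 -5.5] T [-0.11  0.08 -0.01] gap 0.0275 t 13.1
```

Past the tapers with no contact force. Continuing slowly to the seat.

```bash
for i in 1; do :; done; python3 -m jog '0 0 -0.15 0 0 0; 0 0 -0.15 0 0 0; 0 0 -0.1 0 0 0; 0 0 0 0 0 0'; python3 -m jog '0 0 -0.1 0 0 0; 0 0 0 0 0 0';  python3 -m jog '0 0 -0.1 0 0 0; 0 0 0 0 0 0'
```

```text
clock: 13.5
position: [0.6086, 0.1707, 0.0962]
eef_rot: [[0.084, 0.997, -0.001], [0.997, -0.084, -0.0], [-0.0, -0.001, -1.0]]
force: [-0.3, 0.2, -4.8]
finger_gap: 0.0278
clock: 13.7
position: [0.6086, 0.1706, 0.0953]
eef_rot: [[0.084, 0.997, -0.001], [0.997, -0.084, -0.0], [-0.0, -0.001, -1.0]]
force: [0.5, -1.0, -4.6]
finger_gap: 0.0276
clock: 13.9
position: [0.6086, 0.1706, 0.0943]
eef_rot: [[0.084, 0.997, -0.001], [0.997, -0.084, -0.0], [-0.0, -0.001, -1.0]]
force: [-0.2, 0.2, -4.4]
finger_gap: 0.0278
```

```bash
for k in 1; do python3 -m jog '0 0 -0.07 0 0 0; 0 0 0 0 0 0'; python3 -m jog '0 0 -0.07 0 0 0; 0 0 0 0 0 0'; python3 -m jog '0 0 -0.07 0 0 0; 0 0 0 0 0 0'; done | grep -E "posi|force"
```

```text
position: [0.6086, 0.1706, 0.0936]
force: [-0.5, 0.6, -4.4]
position: [0.6086, 0.1706, 0.0929]
force: [-0.5, -0.5, -4.8]
position: [0.6087, 0.1706, 0.0923]
force: [-0.2, -0.6, -5.0]
```

```bash
for k in 1; do python3 -m jog '0 0 -0.06 0 0 0; 0 0 0 0 0 0'; python3 -m jog '0 0 -0.06 0 0 0; 0 0 0 0 0 0'; done | grep -E "posi|force"
```

```text
position: [0.6087, 0.1706, 0.0922]
force: [-0.9, -0.4, -1.4]
position: [0.6088, 0.1706, 0.0922]
force: [-3.0, -0.2, 4.4]
```

Firm contact at the expected height. I release and check.

```bash
python3 -m jog '0 0 0 0 0 0; 0 0 0 0 0 0; 0 0 0 0 0 0; 0 0 0 0 0 0; 0 0 0 0 0 0; 0 0 0 0 0 0; 0 0 0 0 0 0; 0 0 0 0 0 0' -0.2 10 ; python3 -m jog '0 0 1 0 0 0; 0 0 2 0 0 0; 0 0 3 0 0 0; 0 0 4 0 0 0; 0 0 4 0 0 0; -1 2 0 0 0 0; 0 0 0 0 0 0; 0 0 0 0 0 0; 0 0 0 0 0 0'
python3 - <<'E'
from h import *
p=optics.capture("wrist");np.save("w8.npy",p,allow_pickle=True);save(p,"w8.png")
fx=np.array([.6087,.1714,.052]);R=Ro.from_euler("z",-.084).as_matrix()
print((proj(p,SLAB@R.T+fx)*1.5).round(1).tolist())
E
```

```text
clock: 15.7
position: [0.6087, 0.1706, 0.0911]
eef_rot: [[0.084, 0.997, -0.001], [0.997, -0.084, -0.0], [-0.0, -0.001, -1.0]]
force: [-0.1, 0.7, 0.8]
finger_gap: 0.0557
clock: 16.6
position: [0.5984, 0.1894, 0.2302]
eef_rot: [[0.085, 0.996, -0.003], [0.996, -0.085, -0.002], [-0.002, -0.002, -1.0]]
force: [0.4, -0.9, -0.7]
finger_gap: 0.0557
[[317.3, 170.2], [477.4, 170.1], [325.7, 405.8], [376.5, 269.3], [421.6, 269.3], [419.4, 358.8], [376.7, 358.8], [436.8, 211.4], [359.3, 373.3]]
```

View pics/w8.png

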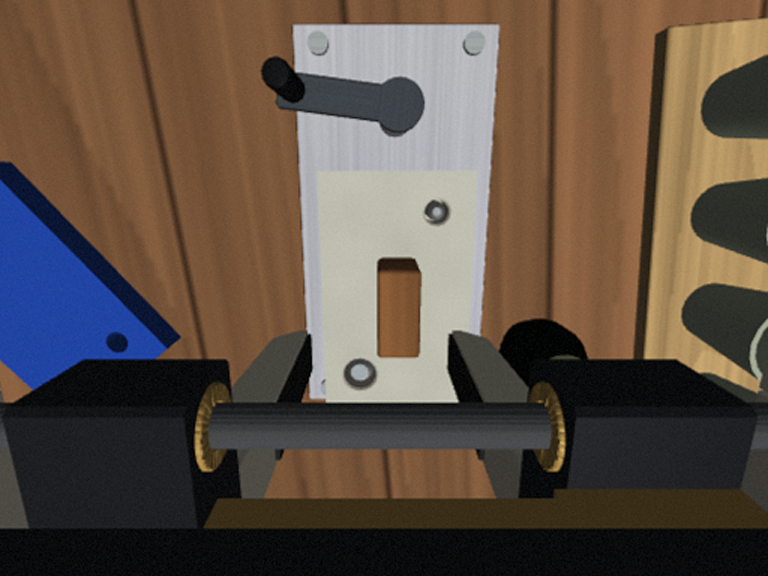

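Slab seated: the corners match the seated prediction within a pixel, and both pins show in their holes at (436,211) and (360,372). Next I compute the knob's position for the keeper swing.

```bash
python3 - <<'E'
from h import *
np.set_printoptions(precision=4,suppress=True)
p=np.load("w8.npy",allow_pickle=True).item()
R=Ro.from_euler("z",-.084).as_matrix();piv=np.array([.6087,.1714,0])+R@[0,.13,0]
print("piv",piv,"img piv",atz(p,np.array([398,103])/1.5,.09))
k=atz(p,np.array([275,72])/1.5,.14);d=R.T@(k-piv);th=np.arctan2(-d[0],-d[1]);print("knob",k,np.hypot(*d[:2]),"th",th)
K=lambda t:piv+R@[-.067*np.sin(t),-.067*np.cos(t),0]
T=np.linspace(th,0,13);P=np.array([K(t) for t in T]);print("start",P[0]);print("steps cm",(100*np.diff(P,axis=0)).round(2).tolist(),"dth",th/12)
togo([P[0][0],P[0][1],.2],-.084-th)
print(status.observe()["q"])
E
```

```text
piv [0.6196 0.3009 0.    ] img piv [0.6192 0.3019 0.09  ]
knob [0.5543 0.3148 0.14  ] 0.06676557169271476 th 1.6961428862632242
start [0.5541 0.3149 0.    ]
steps cm [[-0.13, -0.94, 0.0], [0.0, -0.95, 0.0], [0.14, -0.94, 0.0], [0.27, -0.91, 0.0], [0.39, -0.86, 0.0], [0.51, -0.8, 0.0], [0.62, -0.72, 0.0], [0.71, -0.62, 0.0], [0.79, -0.52, 0.0], [0.86, -0.4, 0.0], [0.91, -0.28, 0.0], [0.93, -0.15, 0.0]] dth 0.14134524052193534
pos cm [-4.441 12.56  -3.012] rot [-0.0009 -0.0033 -1.695 ] F [-1.3 -0.2 -0.6] T [-0.06  0.03  0.06] gap 0.0559 t 16.65
[-0.6177  0.6171  0.4803  1.5002 -0.3031  1.1018 -0.1598]
```

```bash
python3 -m jog '-0.4 1 0 0 0 -0.13; -0.4 1 0 0 0 -0.13; -0.4 1 0 0 0 -0.13; -0.4 1 0 0 0 -0.13; -0.4 1 0 0 0 -0.13; -0.4 1 0 0 0 -0.13; -0.4 1 0 0 0 -0.13; -0.4 1 0 0 0 -0.13; -0.4 1 0 0 0 -0.13; -0.4 1 -0.5 0 0 -0.13; -0.4 1 -0.5 0 0 -0.13; 0 1 -0.5 0 0 -0.13; 0 0.5 -0.5 0 0 -0.13; 0 0 0 0 0 0; 0 0 0 0 0 0; 0 0 0 0 0 0'
python3 -c "
from h import *
togo([.5542,.3148,.118],-1.78)
print(status.observe()['q'])"
```

```text
clock: 18.25
position: [0.5552, 0.3145, 0.2114]
eef_rot: [[0.98, -0.201, 0.0], [-0.201, -0.98, 0.0], [0.0, -0.0, -1.0]]
force: [0.1, 0.3, -0.2]
finger_gap: 0.0558
pos cm [-0.096  0.027 -9.335] rot [-0.0003  0.0004 -0.0066] F [ 0.1  0.3 -0.2] T [-0.03  0.1   0.01] gap 0.0558 t 18.25
[-1.03293104  0.77037503  0.92956548  1.50336194 -0.64377683  1.1943124
 -1.77168056]
```

```bash
python3 -m jog '-0.1 0.03 -2 0 0 0; 0 0 -2 0 0 0; 0 0 -2 0 0 0; 0 0 -2 0 0 0; 0 0 -1.33 0 0 0; 0 0 0 0 0 0'; python3 -m jog '0 0 0 0 0 0; 0 0 0 0 0 0; 0 0 0 0 0 0; 0 0 0 0 0 0; 0 0 0 0 0 0; 0 0 0 0 0 0; 0 0 0 0 0 0' 0.57 8
python3 -c "
from h import *
togo([.5542,.3148,.118],-1.78)"
```

```text
clock: 18.85
position: [0.5527, 0.3153, 0.1162]
eef_rot: [[0.979, -0.202, -0.003], [-0.202, -0.979, -0.0], [-0.003, 0.001, -1.0]]
force: [-0.1, -0.5, 0.1]
finger_gap: 0.056
clock: 19.55
position: [0.5537, 0.316, 0.1179]
eef_rot: [[0.98, -0.201, 0.0], [-0.201, -0.98, 0.001], [-0.0, -0.001, -1.0]]
force: [-0.1, -0.3, -0.1]
finger_gap: 0.0201
pos cm [ 0.052 -0.116  0.015] rot [-0.0008  0.0001 -0.0064] F [-0.1 -0.3 -0.1] T [0.04 0.11 0.02] gap 0.0201 t 19.55
```

```bash
python3 -m jog '0.05 -0.1 0 0 0 0; -0.13 -0.94 0 0 0 0.141; 0 -0.95 0 0 0 0.141; 0.14 -0.94 0 0 0 0.141; 0.27 -0.91 0 0 0 0.141; 0.39 -0.86 0 0 0 0.141; 0.51 -0.8 0 0 0 0.141; 0 0 0 0 0 0; 0 0 0 0 0 0'
python3 - <<'E'
from h import *
R=Ro.from_euler("z",-.084).as_matrix();piv=np.array([.6196,.3009,0]);t=1.696/2
k=piv+R@[-.067*np.sin(t),-.067*np.cos(t),0];togo([k[0],k[1],.118],-.084-t)
E
```

```text
clock: 20.45
position: [0.5661, 0.2607, 0.1179]
eef_rot: [[0.802, 0.597, -0.0], [0.597, -0.802, 0.001], [0.0, -0.001, -1.0]]
force: [-0.5, -0.3, -0.5]
finger_gap: 0.02
pos cm [-0.034  0.028  0.01 ] rot [-0.0007 -0.0004 -0.0007] F [-0.5 -0.3 -0.5] T [-0.07  0.18 -0.01] gap 0.02 t 20.45
```

```bash
python3 -m jog '0.58 -0.69 0 0 0 0.141; 0.71 -0.62 0 0 0 0.141; 0.79 -0.52 0 0 0 0.141; 0.86 -0.4 0 0 0 0.141; 0.91 -0.28 0 0 0 0.141; 0.5 -0.08 0 0 0 0.07; 0.43 -0.07 0 0 0 0.071; 0 0 0 0 0 0; 0 0 0 0 0 0'; python3 -m jog '0.15 -0.01 0 0 0 0; 0 0 0 0 0 0' ; python3 -m jog '0.1 -0.01 0 0 0 0; 0 0 0 0 0 0'
python3 - <<'E'
from h import *
R=Ro.from_euler("z",-.084).as_matrix();piv=np.array([.6196,.3009,0])
k=piv+R@[0,-.067,0];togo([k[0],k[1],.118],-.084)
E
```

```text
clock: 21.35
position: [0.6136, 0.2347, 0.1176]
eef_rot: [[0.084, 0.996, -0.001], [0.996, -0.084, -0.0], [-0.0, -0.001, -1.0]]
force: [-0.5, 0.6, 0.1]
finger_gap: 0.02
clock: 21.55
position: [0.6149, 0.2346, 0.1176]
eef_rot: [[0.082, 0.997, -0.001], [0.997, -0.082, -0.0], [-0.0, -0.001, -1.0]]
force: [-0.2, -0.5, 0.1]
finger_gap: 0.02
clock: 21.75
position: [0.6161, 0.2343, 0.1177]
eef_rot: [[0.082, 0.997, -0.001], [0.997, -0.082, 0.0], [-0.0, -0.001, -1.0]]
force: [-1.1, -0.5, -1.1]
finger_gap: 0.0201
pos cm [-0.209 -0.019  0.034] rot [-0.     -0.0012 -0.0021] F [-1.1 -0.5 -1.1] T [-0.    0.27  0.04] gap 0.0201 t 21.75
```

Now I press on in small steps until the stop is felt in -x force.

```bash
(python3 -m jog '0.08 0 0 0 0 0; 0 0 0 0 0 0' ; python3 -m jog '0.08 0 0 0 0 0; 0 0 0 0 0 0'; python3 -m jog '0.08 0 0 0 0 0; 0 0 0 0 0 0') | grep -E "pos|force"
```

```text
position: [0.6163, 0.2343, 0.1176]
force: [-3.0, 0.0, -0.3]
position: [0.6164, 0.2343, 0.1176]
force: [-5.3, -0.2, 2.3]
position: [0.6164, 0.2343, 0.1175]
force: [-7.4, 0.7, 2.6]
```

The position holds at 0.6164 while the force builds, so that is the stop. I centre the cage, open, lift and check.

```bash
python3 -m jog '-0.35 0 0 0 0 0; 0 0 0 0 0 0; 0 0 0 0 0 0; 0 0 0 0 0 0; 0 0 0 0 0 0; 0 0 0 0 0 0' 0.1; python3 -m jog '0 0 2 0 0 0; 0 0 4 0 0 0; 0 0 4 0 0 0; 0 0 3 0 0 0; -1 -2 1 0 0 0; -1 -3 1 0 0 0; 0 0 0 0 0 0; 0 0 0 0 0 0'
python3 - <<'E'
from h import *
np.set_printoptions(precision=1,suppress=True)
p=optics.capture("wrist");np.save("w9.npy",p,allow_pickle=True);save(p,"w9.png")
fx=np.array([.6087,.1714,.052]);R=Ro.from_euler("z",-.084).as_matrix();piv=np.array([.6196,.3009,0])
print("slab",(proj(p,SLAB@R.T+fx)*1.5).tolist())
for t in(0,.05):
  a=R@[-np.sin(t),-np.cos(t),0];print(t,"knob top/base, pivot",(proj(p,[piv+.067*a+[0,0,.14],piv+.067*a+[0,0,.09],piv+[0,0,.09]])*1.5).tolist())
t=optics.capture("top")
for l in("vase_a","cup_a"):print(l,[(np.round(d["box"]).astype(int).tolist(),round(d["score"],2)) for d in models.look_for(t,l)])
E
```

```text
clock: 22.95
position: [0.6155, 0.2341, 0.1178]
eef_rot: [[0.082, 0.997, -0.0], [0.997, -0.082, -0.0], [-0.0, -0.0, -1.0]]
force: [0.0, 0.5, -0.3]
finger_gap: 0.0418
clock: 23.75
position: [0.5954, 0.1835, 0.2684]
eef_rot: [[0.083, 0.997, 0.0], [0.997, -0.083, 0.001], [0.001, 0.0, -1.0]]
force: [-0.1, 0.2, -0.7]
finger_gap: 0.0421
slab [[326.73648178189796, 163.21451255218386], [469.6267634372906, 163.280691355661], [332.88197427356187, 377.65684677997604], [379.9708172569944, 249.94569434267993], [419.7512595927333, 249.9689188101521], [417.81461404875495, 330.4782680787215], [379.8990407689563, 330.4518841808979], [433.3950927927025, 200.3482842379064], [363.50553269473176, 347.7330516230526]]
0 knob top/base, pivot [[401.7522578121677, 203.82328510190774], [398.4767913554672, 199.919529305079], [399.55602819873195, 104.72220905593039]]
0.05 knob top/base, pivot [[396.5589273963383, 203.68840739363156], [394.0506044452885, 199.8043549403138], [399.55602819873195, 104.72220905593039]]
vase_a [([242, 237, 261, 252], 0.87), ([217, 140, 235, 165], 0.76), ([103, 183, 129, 202], 0.75)]
cup_a [([376, 192, 401, 210], 0.91), ([314, 145, 335, 166], 0.69), ([236, 129, 252, 152], 0.65)]
```

View pics/w9.png

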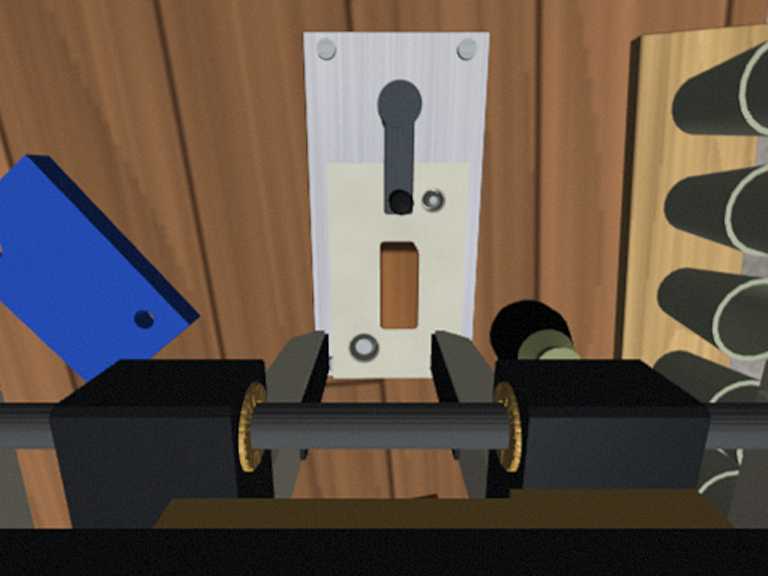

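The keeper points straight along -y, with its knob at (400,202) against a closed prediction of (402,204). The slab corners match the seated prediction, and the vase and cup boxes are where they were. I hand the job in.

```bash
python3 -c "
from h import *
print(arm.sign_off(), status.observe()['clock'])"
```

```text
the job is handed in; nothing more can be done
the job is handed in; nothing more can be done
```

I lifted the white upper mould half off the rack by its grip, levelled it and lowered it over both pins, big hole over big pin. The slab touched down at the expected height with about 9 N. I then swung the keeper over it until it met its stop and handed the job in. The clock stood at about 24 s.

**Slab:** the last wrist image shows both pins in their holes. The slab's corners were within about 1 px of where a seated slab should appear.

**Keeper:** pressing on at the stop, the tool held still while the force rose to about 7 N. The knob then showed about 1–2 px from its fully closed position, so I estimate the angle at about 0.01 rad or less, which is within the measuring error.

**Bystanders:** the vase and cup detections in the top camera are within a few pixels of where they were at the start.

**Disagreement:** the top and wrist cameras differed by about 3 mm in y on where the fixture stood. I settled this by sighting the small pin through the hole before lowering, and the descent past the pin tapers showed no side load.

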